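# Swap sugar stencils and hold the long one over the loaf cake

## Task

The square cake is dusted and the loaf cake is next: put the square stencil back flat in the pocket of its own tray, the one labelled with a square, with its handle lying out over the tray's notch. Then take the long stencil from the other tray, carry it over the tins on the riser, and hold it level, centred and square over the loaf cake, about 1 cm above the glaze and never touching the cake, so that a colleague can dust sugar through it. Finish while still holding it there, and leave everything else standing where it is.

Things in the scene. Friction and masses are not known exactly. Their poses are not given: they have to be found in the camera images.
- square_stencil: square sugar stencil: steel sheet 80 x 80 mm, 3 mm thick, with a grid of cut-outs, 0.09 to 0.13 kg, at the start flat on the counter to the robot's right. Origin: centre of the sheet's underside; z up; its handle points along -x: two steep wires from the middle of that edge up to a level beech grip 14 mm wide (y), 14 mm tall, 54 mm long, from x = -48 to -102 mm, 24 to 38 mm above the origin
- square_stencil_grip (a point): centre of the square stencil's beech grip: 75 mm along -x and 31 mm above the stencil's origin, same axes as the stencil
- long_stencil: long sugar stencil: steel sheet 66 mm (x) x 130 mm (y), 3 mm thick, with a row of slots, 0.10 to 0.16 kg, heaviest at the sheet, at the start lying in its tray. Origin: centre of the sheet's underside; z up; handle along -x from the middle of a long side: the same wires and beech grip, 14 mm wide (y), 14 mm tall, 54 mm long, from x = -41 to -95 mm, 24 to 38 mm above the origin
- long_stencil_grip (a point): centre of the long stencil's beech grip: 68 mm along -x and 31 mm above the stencil's origin, same axes as the stencil
- square_tray: the square stencil's tray, fixed: beech block 128 mm (x) x 152 mm (y), 14 mm high, with a pocket 90 x 90 mm, floor 6 mm above the counter, empty at the start. Origin: centre of the pocket, at counter level. On the -x side, facing the robot, a notch 32 mm wide, over which the handle lies; on the +x rim a slate label with a small white square. Either tray may be the left one
- long_tray: the long stencil's tray, fixed, of the same outside size: pocket 76 mm (x) x 140 mm (y), floor 6 mm above the counter, 8 mm deep. Origin: centre of the pocket, at counter level; notch towards -x, label with a white bar on the +x rim
- cake_board: white footed serving board under the loaf cake, fixed: 80 mm (x) x 140 mm (y), top 45 mm above the counter. Origin: centre of its foot, at counter level
- loaf_cake: the loaf cake with dark glaze, 50 mm (x) x 110 mm (y) x 42 mm high, lying loose on the board, its top 87 mm above the counter, to the robot's right. Origin: centre of its underside; y along its length. The long stencil goes over it with its own long side along the cake's; the handle may point to either side
- riser: dark wooden riser shelf, fixed, 420 mm (x) x 88 mm (y), top 70 mm above the counter, standing in the middle between the trays (left) and the cake (right). Origin: centre of its foot, at counter level
- tin0: black round tin with a paper band, 66 mm across, 75 mm high, standing loose on the riser (its top 145 mm above the counter), the one nearest the robot. Origin: centre of its underside
- tin1: the middle tin on the riser, same size
- tin2: the farthest tin on the riser, same size
- dredger: steel sugar dredger, 62 mm across, 105 mm high, standing loose on the counter near the robot. Origin: centre of its underside
- espresso_cup: white espresso cup on its saucer, one piece, saucer 116 mm across, 60 mm high, to the robot's left. Origin: centre of its underside
- square_cake: square glazed cake 64 x 64 mm with a white sugar grid, on a white plate 128 mm across, one piece, 48 mm high, to the robot's right. Origin: centre of its underside
Not all that is in view belongs to the job. What is shaped like the long_stencil but turquoise is not meant.

How it is judged:
By the outcome, as a careful person would: the job done as asked, in the order asked, and still so for the second after the job is handed in, while the arm keeps its last pose, push and grip.
It also fails if it takes over 67 s, if anything falls off the work surface, if the arm or the gripper's body presses on something with over 40 N, if the wrist force passes 120 N, or if a joint passes its speed limit or range.

## Robot

A 7-joint arm with a two-finger parallel gripper is mounted at the origin on the work surface. World frame = base frame: x ahead of the robot, y to its left, z up, the work surface at z = 0. Lengths are in m, angles in rad, forces in N, time in s.
With the tool pointing down it reaches from about 0.4 to 0.9 m from the base axis. Payload 5.6 kg.
Tool frame: the origin (TCP) lies at the very end of the fingers, on their centre line; the grasp point (between the pads) lies 19 mm behind it; z points along the fingers, y is the line along which they close (so a half turn about z gives the same grasp; the last joint's range is limited). The gripper opens to 92 mm and grips with 3 to 60 N. Pads are 20 mm wide; open, the fingers measure 128 mm over their backs; the gripper's body (75 mm by 189 mm) begins 69 mm behind the grasp point.
Start: joints at [-1.208, 0.468, -0.012, 1.603, 0.006, 1.071, -0.056], TCP at [0.257, 0.597, 0.215] pointing down, gripper open.
Joint ranges: [-2.53, 2.53], [-0.31, 2.02], [-1.57, 1.55], [0.28, 2.44], [-1.29, 4.43], [0.15, 1.84], [-2.92, 2.92]. Speed limits (rad/s): [2.57, 2.57, 3.14, 3.14, 3.14, 3.14, 3.14].

## Interface

Orientations are given as a unit quaternion [w, x, y, z].
In Python, from rig import env gives the robot as it stands. The module is installed in compiled form; this text tells all that it offers.
- The arm moves only by the tool drive_tool, never from a script. Its argument "moves" is one flat list of numbers, 6 for each row, row after row: the shift along the world's x, y, z normalised to -1 to 1, where 1 is 0.15 m, then the turn, a rotation vector about the world's x, y, z normalised to -1 to 1, where 1 is 60 degrees. In form: [tx, ty, tz, wx, wy, wz, tx, ty, tz, wx, wy, wz, ...]. A call has 1 to 12 rows; each row is the pose to reach, as a shift and turn from the pose commanded when the call began; what a row does not reach only later rows make up. A row lasts 1/10 s, in which the tool goes at most 50 mm and 8.59 degrees, less where a joint would pass 70% of its speed; a pose out of reach is approached as far as the arm can. A call with a number of a shift or a turn outside -1 to 1 is refused whole. A call with a gripper value outside its range is refused whole. "gripper" is the closure, from -1 (fully open) to 1 (shut), set as the call begins (left out, the last holds). The fingers move at their own pace and stop on an object; "newtons" is the grip in N (left out, the last holds). Time passes only in rows, so rows that repeat a pose let the fingers close. It gives the time, the measured TCP pose, the force, the opening and the grip force at its end, in the units of the state.
- env.read_state(): the state, without advancing time (a new reading comes with each control period).
- env.capture(name): name is "scene" or "top"; returns the picture (480x640x3 uint8, red, green, blue); there is no depth.
- env.camera_info(name): a dict with "intrinsics" (3x3 intrinsics, pixels), "R" (3x3) and "t" (3): a world point X has camera coordinates R X + t. Camera axes: x right, y down, z forward; pixel columns grow to the right and rows downward; lengths in m; the calibration is good to about 2 mm. A picture is of the moment at which its call begins. camera_info takes no time and is no camera call.
- env.close_job(): hands the job in; it is judged then, once.
Trained networks look in the newest picture that a camera, given by its name, has taken for a name from the list of things; names that differ only in an ending like _2 or _b are one class to them, and where a whole thing is asked for, a point or a joint stands for the part that bears it (a point fixed in the world has none). Each returns a list of dicts, best first, with "confidence" (0 to 1); they miss things now and then, are a little off and sometimes report something else, mostly with a low value. They report only what shows in the picture. A call takes as long as a camera call. They do not tell look-alikes from the thing itself.
- env.find_in(camera, thing): "rect" ([left, top, width, height] in pixels, round what is visible of it).
- env.regions_of(camera, thing): "pixels" (480x640 bool, what is visible of it) and "rect" ([left, top, width, height] in pixels, round what is visible of it).
- env.spot_point(camera, thing): "at" ([column, row] in pixels: a listed point, or the origin of a listed thing).
The state is a dict: "time": time; "joint_positions": joint angles; "joint_vel": joint speeds; "effort": joint torques, N m; "ee_pos": TCP position; "tcp_rot": TCP orientation; "contact_force": force on the tool from outside, world axes, zero at the start; "torque": the same for the moment, N m; "finger_gap": finger opening in m; "grip_force": force on a finger pad.
Only numpy, scipy, OpenCV 4.12 (cv2) and the standard library are available. Lean on these libraries where they do the work, as an engineer would, in place of code of your own. Each camera call takes 0.05 s, during which the arm holds its last target. There are 200 camera calls.

## Working session

There is one attempt and no reset: what is moved stays moved. The work goes in short steps, Python scripts to look and compute and a tool call to move; the robot and the scene stay as the last step left them, time stands still between calls to the robot, and variables do not carry over. Pictures are saved under pics/ and viewed, at most 10 in all, crops included, and the job is handed in when it is done.

Besides the shell and the picture viewer there is one more tool, called after "Call:" in YAML: its name, and indented under it one key for each argument. drive_tool: Moves the arm, as the interface text tells. Its arguments: {"type":"object","properties":{"moves":{"type":"array","items":{"type":"number","minimum":-1,"maximum":1}},"gripper":{"type":"number"},"newtons":{"type":"number"}},"required":["moves"]}

```bash
mkdir -p pics
cat > h.py <<'E'
import numpy as np, cv2
from rig import env
def cam(n):
    c=env.camera_info(n); return np.array(c["intrinsics"]),np.array(c["R"]),np.array(c["t"])
def toplane(n,p,z):
    K,R,t=cam(n); d=R.T@np.linalg.solve(K,[p[0],p[1],1.]); o=-R.T@t
    return o+d*(z-o[2])/d[2]
def proj(n,X):
    K,R,t=cam(n); c=(R@np.atleast_2d(X).T).T+t; u=(K@c.T).T; return u[:,:2]/u[:,2:]
def save(n,f,crop=None,s=1):
    im=env.capture(n); 
    if crop: x,y,w,h=crop; im=im[y:y+h,x:x+w]
    im=cv2.resize(im,None,fx=s,fy=s,interpolation=cv2.INTER_CUBIC)
    cv2.imwrite("pics/"+f,im[:,:,::-1])
E
python3 - <<'E'
from h import *
save("scene","s0.png"); save("top","t0.png")
for n in("scene","top"):
    K,R,t=cam(n); print(n,K.round(1).tolist(),(-R.T@t).round(3),R[2].round(3))
for th in ["square_stencil","square_stencil_grip","long_stencil","long_stencil_grip","square_tray","long_tray","loaf_cake","cake_board","tin0","riser","dredger","espresso_cup","square_cake"]:
    for d in env.spot_point("top",th)[:4]:
        print(th,np.round(d["at"],1),round(d["confidence"],2),toplane("top",d["at"],0).round(3)[:2])
print(env.read_state())
E
```

```text
scene [[463.0, 0.0, 315.3], [0.0, 463.0, 241.9], [0.0, 0.0, 1.0]] [0.839 0.581 0.87 ] [-0.325 -0.548 -0.771]
top [[452.7, 0.0, 319.7], [0.0, 452.7, 236.9], [0.0, 0.0, 1.0]] [0.258 0.013 1.195] [ 0.202 -0.023 -0.979]
square_stencil [405.8 246.7] 0.73 [ 0.451 -0.241]
square_stencil_grip [436.8 242.6] 0.92 [ 0.452 -0.325]
long_stencil [236.7 344.6] 0.87 [0.25 0.23]
long_stencil [253.8 231.5] 0.67 [0.541 0.161]
long_stencil [415.4 317.7] 0.56 [ 0.263 -0.236]
long_stencil_grip [259.9 319.4] 0.84 [0.306 0.165]
long_stencil_grip [429.  289.1] 0.79 [ 0.332 -0.284]
long_stencil_grip [253.5 257.4] 0.74 [0.47  0.168]
square_tray [187.8 243.9] 0.73 [0.528 0.34 ]
square_tray [397.1 186. ] 0.4 [ 0.622 -0.243]
loaf_cake [399.1 178.9] 0.81 [ 0.642 -0.252]
loaf_cake [155.1 306.3] 0.42 [0.372 0.434]
loaf_cake [406.4 248.7] 0.4 [ 0.446 -0.241]
cake_board [399.9 187.8] 0.56 [ 0.616 -0.25 ]
tin0 [332.9 198.5] 0.85 [ 0.608 -0.063]
tin0 [337.3 265.5] 0.69 [ 0.422 -0.052]
tin0 [324.3 149.4] 0.65 [ 0.753 -0.057]
riser [329.4 214.1] 0.92 [ 0.565 -0.048]
riser [254.8 230.6] 0.62 [0.543 0.158]
riser [490.9 246.
[... 226 characters left out ...]
_positions': array([-1.20802692,  0.4674648 , -0.01157915,  1.60268989,  0.00600063,
        1.07141625, -0.05628452]), 'joint_vel': array([-0.00012329, -0.00141539,  0.00075194, -0.00177053,  0.00084032,
        0.00071471,  0.00059643]), 'effort': array([-7.38213407e-05, -5.20305812e+01, -1.19037187e-02, -2.44026464e+01,
       -5.65024093e-02,  1.12857865e-02,  1.72767716e-05]), 'ee_pos': array([0.25662805, 0.5972071 , 0.2146194 ]), 'tcp_rot': array([2.89422976e-05, 2.01532064e-01, 9.79481917e-01, 2.40773766e-05]), 'contact_force': array([-0.25252935,  0.01345218, -0.8913191 ]), 'torque': array([ 0.05291135, -0.02364099,  0.03401532]), 'grip_force': 0.0, 'finger_gap': 0.09231630254226503}
```

View pics/t0.png

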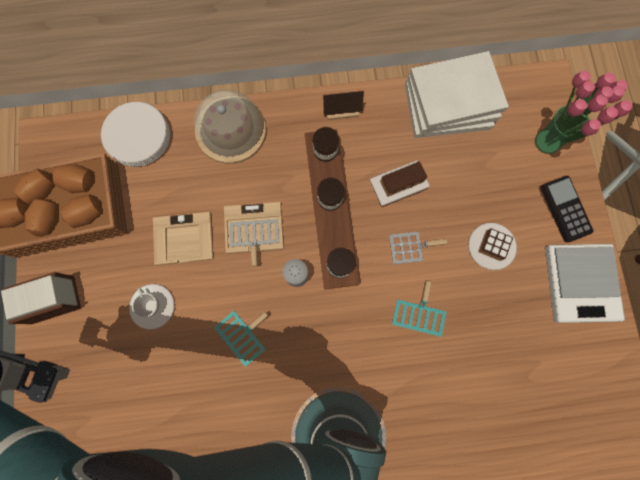

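View pics/s0.png

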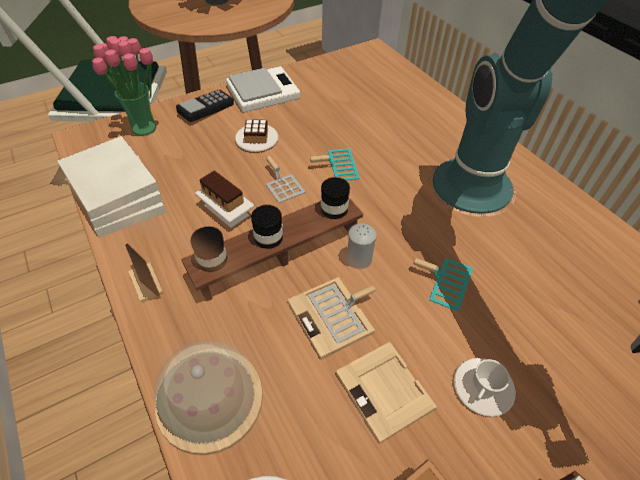

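The top view shows these candidates:
- **Square stencil:** grey, sheet at (407,248), grip at (436,243).
- **Long stencil:** grey, in its tray at (253,233), grip at (254,257). The turquoise look-alikes at (240,338) and (420,317) are not meant.
- **Square tray:** the empty left tray at (182,238), with its label at (180,218).
- **Loaf cake:** at (404,180).

Next I'll make metric close crops to check the choice and measure.

```bash
cat >> h.py <<'E'
def patch(im,n,c,z,half=.1,px=200):
    w=np.array([[c[0]+half,c[1]+half,z],[c[0]+half,c[1]-half,z],[c[0]-half,c[1]-half,z],[c[0]-half,c[1]+half,z]])
    H=cv2.getPerspectiveTransform(proj(n,w).astype(np.float32),np.float32([[0,0],[px,0],[px,px],[0,px]]))
    return cv2.warpPerspective(im,H,(px,px),flags=cv2.INTER_CUBIC)  # image up=+x, right=-y
def maskrect(n,th,z,near):
    best=None
    for d in env.regions_of(n,th):
        m=d["pixels"].astype(np.uint8); ys,xs=np.nonzero(m)
        c=toplane(n,(xs.mean(),ys.mean()),z)[:2]
        if np.hypot(*(c-near))<.07:
            P=np.array([toplane(n,p,z)[:2] for p in np.c_[xs,ys]]); r=cv2.minAreaRect((P*1000).astype(np.float32))
            return d["confidence"],np.round(r[0],1),np.round(r[1],1),round(r[2],1)
E
python3 - <<'E'
from h import *
T={"square_stencil":((.451,-.245),.003),"square_tray":((.528,.345),.014),"long_stencil":((.535,.16),.009),"loaf_cake":((.60,-.23),.087)}
rows=[]
for n in("top","scene"):
    im=env.capture(n); r=[]
    for th,(c,z) in T.items():
        p=patch(im,n,c,z,.1,200)
        for k in range(0,200,20): p[0:4,k]=255; p[k,0:4]=255
        p[100,96:105]=(255,0,0); p[96:105,100]=(255,0,0)
        r.append(p); print(n,th,maskrect(n,th,z,np.array(c)))
        for d in env.spot_point(n,th)[:1]: print("  o",toplane(n,d["at"],z-.003).round(3))
    print("sqg",[toplane(n,d["at"],.031).round(3)[:2] for d in env.spot_point(n,"square_stencil_grip")][:2])
    print("lg",[toplane(n,d["at"],.037).round(3)[:2] for d in env.spot_point(n,"long_stencil_grip")][:4])
    rows.append(np.hstack(r))
cv2.imwrite("pics/m.png",np.vstack(rows)[:,:,::-1])
E
```

```text
top square_stencil (0.85, array([ 449.8, -273.9]), array([151.3,  80.4]), 89.7)
  o [ 0.454 -0.242  0.   ]
top square_tray (0.72, array([543.5, 348.8]), array([157.3, 131.1]), 88.9)
  o [0.528 0.345 0.011]
top long_stencil (0.65, array([509.6, 160.7]), array([130.1, 122.7]), 88.1)
  o [ 0.268 -0.243  0.006]
top loaf_cake (0.79, array([ 615.6, -242.8]), array([ 57.8, 117.7]), 15.0)
  o [ 0.611 -0.236  0.084]
sqg [array([ 0.451, -0.314]), array([ 0.554, -0.047])]
lg [array([0.472, 0.161]), array([ 0.328, -0.265]), array([0.308, 0.165]), array([0.528, 0.154])]
scene square_stencil (0.94, array([ 447.3, -290.1]), array([179.7,  81.5]), 89.2)
  o [ 0.452 -0.248  0.   ]Traceback (most recent call last):
  File "<stdin>", line 10, in <module>
  File "h.py", line 25, in maskrect
    P=np.array([toplane(n,p,z)[:2] for p in np.c_[xs,ys]]); r=cv2.minAreaRect((P*1000).astype(np.float32))
                ~~~~~~~^^^^^^^
  File "h.py", line 6, in toplane
    K,R,t=cam(n); d=R.T@np.linalg.solve(K,[p[0],p[1],1.]); o=-R.T@t
          ~~~^^^
  File "h.py", line 4, in cam
    c=env.camera_info(n); return np.array(c["intrinsics"]),np.array(c["R"]),np.array(c["t"])
ValueError: time passes only in moves, steps and waits
```

```bash
sed -i 's/^def cam(n):/import functools\n@functools.lru_cache\ndef cam(n):/' h.py
cat > m.py <<'E'
from h import *
T={"square_stencil":((.451,-.245),.003),"square_tray":((.528,.345),.014),"long_stencil":((.535,.16),.009),"loaf_cake":((.60,-.23),.087)}
rows=[]
for n in("top","scene"):
    im=env.capture(n); r=[]; cv2.imwrite("pics/raw_%s.png"%n,im[:,:,::-1])
    for th,(c,z) in T.items():
        p=patch(im,n,c,z,.1,200)
        for k in range(0,200,20): p[0:4,k]=255; p[k,0:4]=255
        p[100,96:105]=(255,0,0); p[96:105,100]=(255,0,0)
        r.append(p)
        if n=="scene":
            print(n,th,maskrect(n,th,z,np.array(c)))
            for d in env.spot_point(n,th)[:3]: print("  o",toplane(n,d["at"],z-.003).round(3))
    if n=="scene":
        print("sqg",[toplane(n,d["at"],.031).round(3)[:2] for d in env.spot_point(n,"square_stencil_grip")][:2])
        print("lg",[toplane(n,d["at"],.037).round(3)[:2] for d in env.spot_point(n,"long_stencil_grip")][:4])
    rows.append(np.hstack(r))
cv2.imwrite("pics/m.png",np.vstack(rows)[:,:,::-1])
E
python3 m.py
```

```text
scene square_stencil (0.89, array([ 450.9, -285.7]), array([ 82.6, 181.3]), 1.6)
  o [ 0.452 -0.236  0.   ]
scene square_tray (0.61, array([545., 351.]), array([156.8, 133.3]), 89.0)
  o [0.538 0.165 0.011]
  o [0.537 0.347 0.011]
  o [0.416 0.074 0.011]
scene long_stencil (0.73, array([499.2, 161.2]), array([131.2, 141.1]), 86.7)
  o [0.273 0.223 0.006]
  o [ 0.259 -0.223  0.006]
  o [0.536 0.159 0.006]
scene loaf_cake (0.58, array([ 623.5, -229.4]), array([ 68.8, 139.8]), 15.9)
  o [ 0.631 -0.209  0.084]
sqg [array([ 0.449, -0.321])]
lg [array([0.302, 0.168]), array([ 0.34 , -0.259]), array([0.475, 0.163]), array([0.545, 0.36 ])]
```

View pics/m.png

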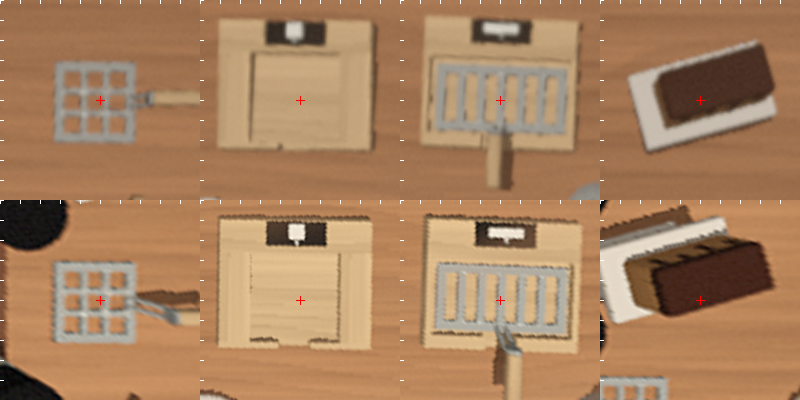

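The metric crops, top camera above and scene camera below, confirm the choice. Each patch is 1 mm per pixel.
- **Square stencil:** grey 3x3 grid, handle towards -y, patch 1.
- **Square tray:** square label, empty pocket, patch 2.
- **Long stencil:** grey, in the bar-labelled tray, patch 3.
- **Loaf cake:** turned about 15°, patch 4.

Next I'll fit these to get accurate numbers.

```bash
cat > fit.py <<'E'
from h import *
def blob(n,c,z,f,open_=0,half=.1,px=400):
    im=cv2.imread("pics/raw_%s.png"%n); p=cv2.GaussianBlur(patch(im,n,c,z,half,px),(3,3),0)
    h=cv2.cvtColor(p,cv2.COLOR_BGR2HSV).astype(int); m=f(h,p.astype(int)).astype(np.uint8)
    if open_: m=cv2.morphologyEx(cv2.morphologyEx(m,cv2.MORPH_CLOSE,np.ones((25,25))),cv2.MORPH_OPEN,np.ones((open_,open_)))
    k,l,st,_=cv2.connectedComponentsWithStats(m); 
    cc=min(range(1,k),key=lambda i:-st[i,4]); ys,xs=np.nonzero(l==cc)
    s=2*half/px; P=np.c_[c[0]+half-ys*s,c[1]+half-xs*s]
    r=cv2.minAreaRect((P*1000).astype(np.float32)); return np.round(r[0],1),np.round(r[1],1),round(r[2],1)
steel=lambda h,p:(h[...,1]<75)&(h[...,2]>90)
for n in("top","scene"):
    print(n,"sq",blob(n,(.451,-.240),.003,steel,31,.06,240))
    print(n,"long",blob(n,(.535,.16),.009,steel,31,.075,300))
    wood=lambda h,p:(h[...,2]>150)&(h[...,0]>12)
    print(n,"sqtray",blob(n,(.54,.349),.014,wood,41))
    print(n,"ltray",blob(n,(.54,.16),.014,wood,41))
    print(n,"caketop",blob(n,(.615,-.24),.087,lambda h,p:(h[...,2]<85),15))
    print(n,"board",blob(n,(.615,-.24),.045,lambda h,p:(h[...,1]<70)&(h[...,2]>150)|(h[...,2]<60),0))
E
python3 fit.py
```

```text
top sq (array([ 451.5, -277. ]), array([15., 15.]), 90.0)
top long (array([536.1, 159.5]), array([132.3,  70.1]), 87.6)
top sqtray (array([540.2, 349.2]), array([199.5, 199.5]), 90.0)
top ltray (array([540.2, 160.2]), array([199.5, 199.5]), 0.0)
top caketop (array([ 614.2, -245.3]), array([ 52.3, 110.4]), 15.9)
top board (array([ 618.5, -240.8]), array([ 81.6, 140.8]), 15.5)
scene sq (array([ 448.8, -239. ]), array([31.5, 31. ]), 0.0)
scene long (array([531.6, 159.1]), array([132.5,  78.3]), 88.0)
scene sqtray (array([540.2, 349.2]), array([199.5, 199.5]), 90.0)
scene ltray (array([540.2, 160.2]), array([199.5, 199.5]), 0.0)
scene caketop (array([ 627. , -238.4]), array([ 61.9, 116.2]), 16.1)
scene board (array([ 619.4, -238.8]), array([ 81. , 144.1]), 15.6)
```

Call:
drive_tool:
  moves: [0.667, -1, 0.233, 0, 0, -0.5, 0.667, -1, 0.233, 0, 0, -0.5, 0.667, -1, 0.233, 0, 0, -0.5, 0.667, -1, 0.233, 0, 0, -0.5, 0.667, -1, 0.233, 0, 0, -0.5]
  gripper: -1

```text
time: 2.6
ee_pos: [0.3612, 0.4429, 0.2512]
tcp_rot: [0.001, 0.453, 0.892, 0.001]
contact_force: [1.1, -0.2, 0.1]
finger_gap: 0.0919
grip_force: 0.0
```

Call:
drive_tool:
  moves: [0.667, -1, 0, 0, 0, -0.613, 0.667, -1, 0, 0, 0, -0.613, 0.667, -1, 0, 0, 0, -0.613, 0.667, -1, 0, 0, 0, -0.613, 0.667, -1, 0, 0, 0, -0.613]

```text
time: 3.1
ee_pos: [0.4595, 0.293, 0.2498]
tcp_rot: [0.001, 0.711, 0.703, 0.0]
contact_force: [-1.2, 0.3, 0.4]
finger_gap: 0.0919
grip_force: 0.0
```

Call:
drive_tool:
  moves: [0, -1, 0, 0, 0, 0, 0, -1, 0, 0, 0, 0, 0, -1, 0, 0, 0, 0, 0, -1, 0, 0, 0, 0, 0, -1, 0, 0, 0, 0]

```text
time: 3.6
ee_pos: [0.4569, 0.1474, 0.2499]
tcp_rot: [-0.0, 0.708, 0.707, 0.001]
contact_force: [0.8, -0.1, 0.5]
finger_gap: 0.0921
grip_force: 0.0
```

Call:
drive_tool:
  moves: [0, -1, 0, 0, 0, 0, 0, -1, 0, 0, 0, 0, 0, -1, 0, 0, 0, 0, 0, -1, 0, 0, 0, 0, 0, -1, 0, 0, 0, 0]

```text
time: 4.1
ee_pos: [0.4573, -0.0016, 0.2496]
tcp_rot: [0.0, 0.707, 0.707, 0.0]
contact_force: [-0.0, 0.5, -0.5]
finger_gap: 0.0917
grip_force: 0.0
```

Call:
drive_tool:
  moves: [0, -1, 0, 0, 0, 0, 0, -1, 0, 0, 0, 0, 0, -1, 0, 0, 0, 0, 0, -1, 0, 0, 0, 0, 0, -1, 0, 0, 0, 0]

```text
time: 4.6
ee_pos: [0.4577, -0.1511, 0.2492]
tcp_rot: [-0.0, 0.707, 0.708, -0.0]
contact_force: [-0.4, 0.8, -0.7]
finger_gap: 0.092
grip_force: 0.0
```

Call:
drive_tool:
  moves: [-0.047, -1, 0, 0, 0, 0, -0.047, -1, 0, 0, 0, 0, -0.047, -1, 0, 0, 0, 0, -0.047, -1, 0, 0, 0, 0, -0.047, -1, 0, 0, 0, 0]

```text
time: 5.1
ee_pos: [0.4509, -0.3008, 0.2488]
tcp_rot: [-0.001, 0.707, 0.708, -0.0]
contact_force: [-0.1, 0.8, -0.4]
finger_gap: 0.0919
grip_force: 0.0
```

Call:
drive_tool:
  moves: [0, -0.09, -1, 0, 0, 0, 0, -0.09, -1, 0, 0, 0, 0, -0.09, -1, 0, 0, 0, 0, -0.09, -1, 0, 0, 0, 0, -0.09, -1, 0, 0, 0]

```text
time: 5.6
ee_pos: [0.4507, -0.3139, 0.0997]
tcp_rot: [-0.001, 0.706, 0.708, 0.0]
contact_force: [0.2, 0.4, 0.8]
finger_gap: 0.0922
grip_force: 0.0
```

Call:
drive_tool:
  moves: [0, 0, -0.3, 0, 0, 0, 0, 0, -0.5, 0, 0, 0, 0, 0, -0.575, 0, 0, 0, 0, 0, -0.575, 0, 0, 0, 0, 0, -0.575, 0, 0, 0]

```text
time: 6.1
ee_pos: [0.4515, -0.3169, 0.0157]
tcp_rot: [0.002, 0.707, 0.707, 0.001]
contact_force: [0.1, 0.2, 0.9]
finger_gap: 0.0916
grip_force: 0.0
```

Call:
drive_tool:
  moves: [0, 0, 0, 0, 0, 0, 0, 0, 0, 0, 0, 0, 0, 0, 0, 0, 0, 0, 0, 0, 0, 0, 0, 0, 0, 0, 0, 0, 0, 0, 0, 0, 0, 0, 0, 0, 0, 0, 0, 0, 0, 0, 0, 0, 0, 0, 0, 0]
  gripper: 1
  newtons: 50

```text
time: 6.9
ee_pos: [0.4496, -0.3163, 0.0132]
tcp_rot: [-0.0, 0.707, 0.707, -0.0]
contact_force: [0.1, 1.0, -0.6]
finger_gap: 0.03
grip_force: 0.0
```

Call:
drive_tool:
  moves: [0, 0, 0, 0, 0, 0, 0, 0, 0, 0, 0, 0, 0, 0, 0, 0, 0, 0, 0, 0, 0, 0, 0, 0, 0, 0, 0, 0, 0, 0]

```text
time: 7.4
ee_pos: [0.4497, -0.3163, 0.0133]
tcp_rot: [0.0, 0.707, 0.707, -0.0]
contact_force: [-0.3, 0.2, -0.2]
finger_gap: 0.0135
grip_force: 50.0
```

Call:
drive_tool:
  moves: [0, 0, 0.2, 0, 0, 0, 0, 0, 0.5, 0, 0, 0, 0, 0, 0.8, 0, 0, 0, 0, 0, 1, 0, 0, 0, 0, 0, 1, 0, 0, 0, 0, 0, 1, 0, 0, 0]

```text
time: 8.0
ee_pos: [0.4498, -0.3159, 0.1633]
tcp_rot: [0.0, 0.707, 0.707, 0.0]
contact_force: [-0.4, 0.2, -0.8]
finger_gap: 0.0132
grip_force: 50.0
```

Call:
drive_tool:
  moves: [0, 0, 0.5, 0, 0, 0, 0, 0, 0.64, 0, 0, 0, 0, 0, 0.64, 0, 0, 0, 0, 0, 0.64, 0, 0, 0]

```text
time: 8.4
ee_pos: [0.4495, -0.3157, 0.2582]
tcp_rot: [-0.001, 0.707, 0.707, -0.0]
contact_force: [-0.5, 0.8, -1.1]
finger_gap: 0.0136
grip_force: 50.0
```

```bash
cat > look.py <<'E'
from h import *
import sys
a=env.capture("top"); b=env.capture("scene")
s=sys.argv; x,y=int(s[2]),int(s[3]); u,v=int(s[4]),int(s[5])
z=lambda i,x,y: cv2.resize(i[y:y+200,x:x+200],(400,400),interpolation=cv2.INTER_CUBIC)
cv2.imwrite("pics/"+s[1],np.hstack([z(a,x,y),z(b,u,v)])[:,:,::-1])
cv2.imwrite("pics/raw_top.png",a[:,:,::-1]); cv2.imwrite("pics/raw_scene.png",b[:,:,::-1])
E
python3 look.py a.png 350 150 190 40
```

```text
(no output)
```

View pics/a.png

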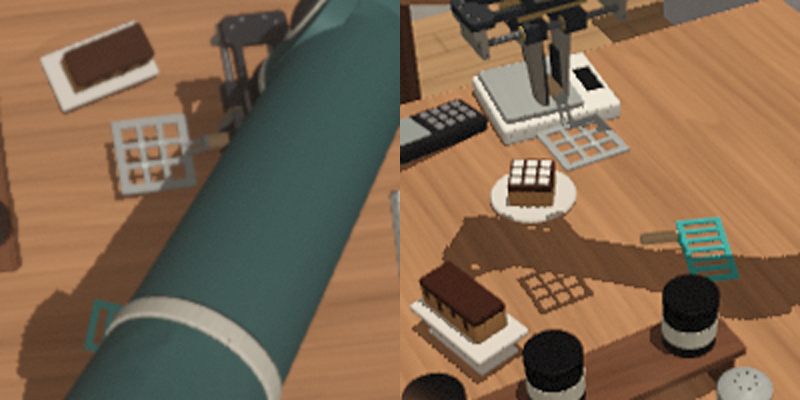

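The stencil is held and looks level in both views: sheet at top pixel about (427,227), scene pixel about (481,111). Next I'll measure its pose in the hand.

```bash
cat > fitsq.py <<'E'
from h import *
from scipy.optimize import minimize
import sys
# silhouette score of a square sheet: steel inside bars, non-steel in holes and outside
def fit(n,x0,z,thr=70,verbose=0):
    im=cv2.imread("pics/raw_%s.png"%n); h=cv2.cvtColor(im,cv2.COLOR_BGR2HSV).astype(np.float32)
    s=cv2.GaussianBlur(1/(1+np.exp((h[...,1]-thr)/8)),(3,3),0)
    g=np.linspace(-.048,.048,65); X,Y=np.meshgrid(g,g); 
    a=lambda U:np.min([abs(U-c) for c in(-.0375,-.0125,.0125,.0375)],0)
    M=((a(X)<.003)|(a(Y)<.003)); M&=(abs(X)<.04)&(abs(Y)<.04); W=np.where(M,1/M.sum(),-1/(~M).sum())
    W[(X<-.03)&(abs(Y)<.02)]=0
    def f(p):
        c,q=np.cos(p[2]),np.sin(p[2]); P=np.c_[(p[0]+c*X-q*Y).ravel(),(p[1]+q*X+c*Y).ravel(),np.full(X.size,z)]
        u=proj(n,P).astype(np.float32); return -(cv2.remap(s,u[:,0].reshape(X.shape),u[:,1].reshape(X.shape),cv2.INTER_LINEAR)*W).sum()
    best=min((minimize(f,[x0[0]+dx,x0[1]+dy,x0[2]],method="Nelder-Mead",options=dict(initial_simplex=[[x0[0]+dx,x0[1]+dy,x0[2]],[x0[0]+dx+.004,x0[1]+dy,x0[2]],[x0[0]+dx,x0[1]+dy+.004,x0[2]],[x0[0]+dx,x0[1]+dy,x0[2]+.05]])) for dx in(-.006,0,.006) for dy in(-.006,0,.006)),key=lambda r:r.fun)
    return best.x[:2].round(4),np.degrees(best.x[2]).round(1),round(best.fun,2)
if __name__=="__main__":
    a=list(map(float,sys.argv[1:]))
    for n in("top","scene"): print(n,fit(n,[a[0],a[1],np.radians(a[2])],a[3]))
E
python3 fitsq.py .45 -.241 90 .249
python3 - <<'E'
from h import *; s=env.read_state(); print(s["ee_pos"],s["torque"])
E
```

```text
top (array([ 0.4498, -0.2384]), np.float64(90.1), np.float64(-0.55))
scene (array([ 0.4508, -0.2344]), np.float64(90.4), np.float64(-0.38))
[ 0.44863007 -0.31519716  0.25684205] [-0.09086263  0.04509664 -0.00867774]
```

Call:
drive_tool:
  moves: [0, 0.3, 0, 0, 0, -0.1, 0, 0.6, 0, 0, 0, -0.2, 0, 0.9, 0, 0, 0, -0.3, 0, 1, 0, 0, 0, -0.38, 0, 1, 0, 0, 0, -0.38]

```text
time: 9.0
ee_pos: [0.4489, -0.1629, 0.2573]
tcp_rot: [-0.002, 0.832, 0.555, -0.001]
contact_force: [0.6, -0.5, -0.4]
finger_gap: 0.0132
grip_force: 50.0
```

Call:
drive_tool:
  moves: [0, 0.3, 0, 0, 0, -0.1, 0, 0.6, 0, 0, 0, -0.2, 0, 0.9, 0, 0, 0, -0.3, 0, 1, 0, 0, 0, -0.38, 0, 1, 0, 0, 0, -0.38]

```text
time: 9.5
ee_pos: [0.4491, -0.0147, 0.258]
tcp_rot: [-0.0, 0.925, 0.38, -0.001]
contact_force: [-0.4, -0.5, -1.0]
finger_gap: 0.0136
grip_force: 50.0
```

Call:
drive_tool:
  moves: [0, 0.3, 0, 0, 0, -0.1, 0, 0.6, 0, 0, 0, -0.2, 0, 0.9, 0, 0, 0, -0.3, 0, 1, 0, 0, 0, -0.38, 0, 1, 0, 0, 0, -0.38]

```text
time: 10.0
ee_pos: [0.4497, 0.1339, 0.2582]
tcp_rot: [0.001, 0.982, 0.189, -0.001]
contact_force: [0.3, -1.4, -0.6]
finger_gap: 0.0134
grip_force: 50.0
```

Call:
drive_tool:
  moves: [0, 0.3, 0, 0, 0, -0.1, 0, 0.6, 0, 0, 0, -0.2, 0, 0.9, 0, 0, 0, -0.3, 0, 1, 0, 0, 0, -0.38, 0, 1, 0, 0, 0, -0.38]

```text
time: 10.5
ee_pos: [0.4504, 0.2832, 0.2583]
tcp_rot: [0.001, 1.0, -0.009, -0.0]
contact_force: [-0.2, -0.7, -0.7]
finger_gap: 0.0136
grip_force: 50.0
```

Call:
drive_tool:
  moves: [0.047, 0.3, -0.3, 0, 0, 0, 0.047, 0.44, -0.6, 0, 0, 0, 0.047, 0.44, -0.9, 0, 0, 0, 0.047, 0.44, -1, 0, 0, 0, 0.047, 0.44, -1, 0, 0, 0, 0.047, 0.44, -1, 0, 0, 0]

```text
time: 11.1
ee_pos: [0.4586, 0.347, 0.11]
tcp_rot: [0.001, 1.0, -0.011, 0.0]
contact_force: [-0.2, -0.1, -0.8]
finger_gap: 0.0134
grip_force: 50.0
```

```bash
python3 look.py b.png 90 150 280 280; python3 fitsq.py .533 .349 0 .1; python3 -c "
from h import *; s=env.read_state(); print(s['time'],s['ee_pos'],s['tcp_rot'].round(4),s['joint_positions'].round(2))"
```

```text
top (array([0.5374, 0.3449]), np.float64(-2.4), np.float64(-0.33))
scene (array([0.5376, 0.3456]), np.float64(-1.3), np.float64(-0.58))
11.2 [0.45883892 0.34880629 0.11139359] [-0.001   0.9999 -0.0113  0.0014] [-1.06  0.49  0.45  1.9  -0.29  0.81 -2.04]
```

View pics/b.png

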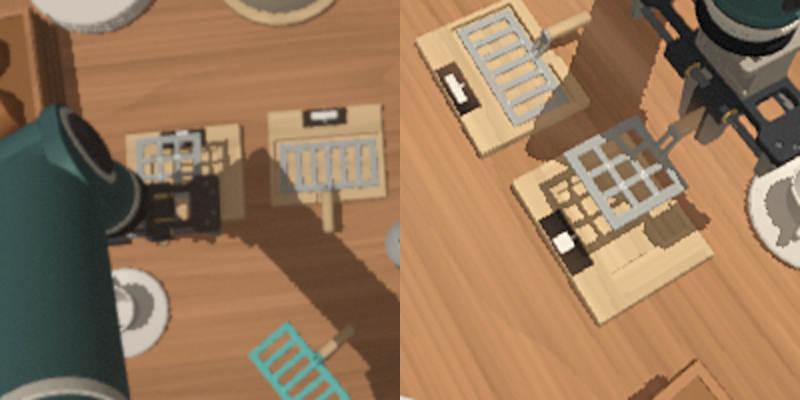

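Sheet over the tray at top pixel about (175,230) and scene pixel about (595,365), level. Next I'll refine the tray pose from the first pictures, before anything covered it.

```bash
cat > tray.py <<'E'
from h import *
from scipy.optimize import minimize
for n,f in(("top","t0"),("scene","s0")):
    im=cv2.imread("pics/%s.png"%f).astype(np.float32); h=cv2.cvtColor(im.astype(np.uint8),cv2.COLOR_BGR2LAB).astype(np.float32); L=im[...,0] # blue: beech paler than counter
    for nm,c0 in(("sq",(.5445,.349)),("long",(.5445,.16))):
        s=cv2.GaussianBlur(L,(3,3),0)
        def smp(p,q,z=.014):
            c,k=np.cos(p[2]),np.sin(p[2]); q=np.asarray(q); P=np.c_[p[0]+c*q[:,0]-k*q[:,1],p[1]+k*q[:,0]+c*q[:,1],np.full(len(q),z)]
            u=proj(n,P).astype(np.float32); return cv2.remap(s,u[:,0][None],u[:,1][None],cv2.INTER_LINEAR)[0]
        t=np.linspace(-.95,.95,60); A,B=.064,.076; d=.004
        def ring(e): return np.r_[np.c_[np.full(60,A+e),t*B],np.c_[t*A,np.full(60,B+e)],np.c_[t*A,np.full(60,-B-e)],np.c_[np.full(60,-A-e),t*B]]
        g=lambda p:-(smp(p,ring(-d))-smp(p,ring(d))).mean()
        r=min((minimize(g,[c0[0]+a,c0[1]+b,-.02],method="Nelder-Mead",options=dict(initial_simplex=[[c0[0]+a,c0[1]+b,-.02],[c0[0]+a+.004,c0[1]+b,-.02],[c0[0]+a,c0[1]+b+.004,-.02],[c0[0]+a,c0[1]+b,.02]])) for a in(-.005,0,.005) for b in(-.005,0,.005)),key=lambda r:r.fun)
        print(n,nm,r.x[:2].round(4),np.degrees(r.x[2]).round(2),r.fun.round(1))
        xs=np.arange(-.066,.067,.002)
        if nm=="sq":
            pr=np.mean([smp(r.x,np.c_[xs,np.full(len(xs),y)]) for y in(-.036,-.03,.028,.032,.036)],0); print("x",list(zip((xs*1000).astype(int).tolist(),pr.astype(int).tolist())))
            pr=np.mean([smp(r.x,np.c_[np.full(len(xs),x),xs]) for x in(-.03,-.02,-.01,0,.01)],0); print("y",list(zip((xs*1000).astype(int).tolist(),pr.astype(int).tolist())))
E
python3 tray.py
```

```text
top sq [0.5438 0.3511] -0.65 -37.8
x [(-66, 85), (-64, 97), (-62, 108), (-60, 115), (-57, 117), (-55, 117), (-53, 118), (-51, 118), (-49, 118), (-47, 117), (-45, 117), (-43, 118), (-41, 118), (-39, 119), (-37, 119), (-35, 119), (-33, 120), (-31, 121), (-29, 121), (-27, 120), (-25, 120), (-23, 120), (-21, 119), (-19, 118), (-17, 117), (-15, 116), (-13, 116), (-11, 117), (-9, 118), (-7, 119), (-5, 120), (-3, 121), (-1, 121), (0, 121), (2, 121), (4, 122), (6, 123), (8, 124), (10, 126), (12, 126), (14, 126), (16, 126), (18, 126), (20, 126), (22, 126), (24, 124), (26, 119), (28, 112), (30, 105), (32, 103), (34, 106), (36, 108), (38, 107), (40, 102), (42, 98), (44, 96), (46, 94), (48, 93), (50, 93), (52, 92), (54, 93), (56, 94), (58, 96), (60, 96), (62, 95), (64, 90), (66, 83)]
y [(-66, 122), (-64, 122), (-62, 122), (-60, 122), (-57, 122), (-55, 121), (-53, 119), (-51, 118), (-49, 117), (-47, 117), (-45, 118), (-43, 119), (-41, 120), (-39, 121), (-37, 121), (-35, 121), (-33, 121), (-31, 121), (-29, 121), (-27, 121), (-25, 121), (-23, 121), (-21, 121), (-19, 121), (-17, 121), (-15, 121), (-
[... 1378 characters left out ...]
49, 131), (-47, 130), (-45, 121), (-43, 107), (-41, 111), (-39, 126), (-37, 134), (-35, 134), (-33, 134), (-31, 134), (-29, 134), (-27, 134), (-25, 134), (-23, 134), (-21, 134), (-19, 134), (-17, 134), (-15, 134), (-13, 134), (-11, 134), (-9, 135), (-7, 134), (-5, 134), (-3, 134), (-1, 134), (0, 135), (2, 135), (4, 135), (6, 135), (8, 135), (10, 135), (12, 134), (14, 134), (16, 134), (18, 134), (20, 133), (22, 133), (24, 133), (26, 133), (28, 133), (30, 133), (32, 133), (34, 133), (36, 133), (38, 133), (40, 133), (42, 133), (44, 131), (46, 135), (48, 141), (50, 141), (52, 138), (54, 136), (56, 135), (58, 136), (60, 136), (62, 136), (64, 136), (66, 136)]
scene long [0.5496 0.1593] -2.21 -41.6
```

Call:
drive_tool:
  moves: [-0.037, 0.027, -0.15, 0, 0, 0.013, -0.037, 0.027, -0.35, 0, 0, 0.013, -0.037, 0.027, -0.5, 0, 0, 0.013, -0.037, 0.027, -0.527, 0, 0, 0.013, -0.037, 0.027, -0.527, 0, 0, 0.013, -0.037, 0.027, -0.527, 0, 0, 0.013]

```text
time: 11.8
ee_pos: [0.4525, 0.3544, 0.0321]
tcp_rot: [-0.001, 1.0, -0.004, 0.001]
contact_force: [0.0, 0.1, -1.8]
finger_gap: 0.0137
grip_force: 50.0
```

```bash
python3 look.py c.png 90 150 280 280; python3 fitsq.py .532 .35 0 .021; python3 -c "
from h import *; s=env.read_state(); print(s['time'],s['ee_pos'],s['contact_force'])"
```

```text
top (array([0.531 , 0.3533]), np.float64(-0.5), np.float64(-0.37))
scene (array([0.5311, 0.353 ]), np.float64(-0.5), np.float64(-0.56))
11.9 [0.45223293 0.35445665 0.03194255] [ 0.4253516  -0.4285689  -0.78011307]
```

View pics/c.png

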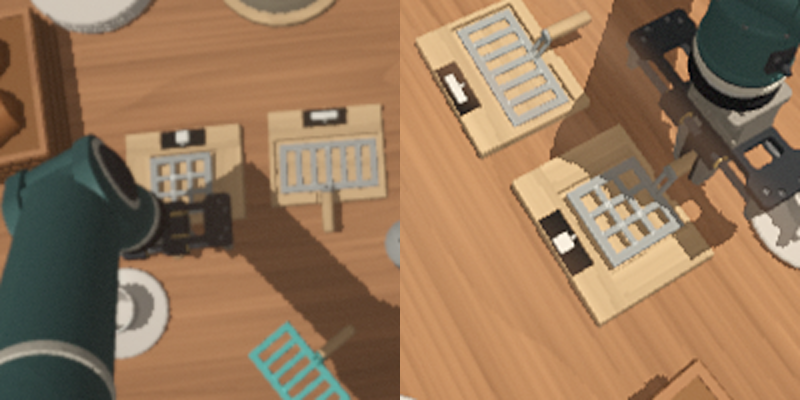

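The sheet is just above the pocket: scene pixel about (590,385), 2.5 mm towards +y of the pocket centre. I'll correct that and lower it.

Call:
drive_tool:
  moves: [0.007, -0.017, 0, 0, 0, 0, 0.007, -0.017, -0.04, 0, 0, 0, 0.007, -0.017, -0.06, 0, 0, 0, 0.007, -0.017, -0.075, 0, 0, 0, 0.007, -0.017, -0.075, 0, 0, 0, 0.007, -0.017, -0.075, 0, 0, 0]

```text
time: 12.5
ee_pos: [0.4519, 0.3511, 0.0191]
tcp_rot: [0.0, 1.0, -0.004, -0.0]
contact_force: [-2.8, -1.4, 4.9]
finger_gap: 0.0135
grip_force: 50.0
```

```bash
python3 look.py d.png 90 150 280 280; python3 fitsq.py .532 .35 0 .009; python3 -c "
from h import *; s=env.read_state(); print(s['time'],s['ee_pos'],s['contact_force'],s['torque'])"
```

```text
top (array([0.5304, 0.3501]), np.float64(-0.5), np.float64(-0.37))
scene (array([0.5308, 0.3496]), np.float64(-0.5), np.float64(-0.55))
12.6 [0.4519153  0.35102378 0.01910892] [-2.77666737 -1.20250342  5.40767068] [-0.31368953  0.60629013 -0.01652202]
```

Call:
drive_tool:
  moves: [0, 0, 0, 0, 0, 0, 0, 0, 0, 0, 0, 0, 0, 0, 0, 0, 0, 0, 0, 0, 0, 0, 0, 0, 0, 0, 0, 0, 0, 0, 0, 0, 0, 0, 0, 0]
  gripper: 0

```text
time: 13.2
ee_pos: [0.4523, 0.3512, 0.019]
tcp_rot: [0.0, 1.0, -0.004, 0.0]
contact_force: [-0.5, -0.1, 0.5]
finger_gap: 0.0459
grip_force: 0.0
```

Call:
drive_tool:
  moves: [0, 0, 0.2, 0, 0, 0, 0, 0, 0.5, 0, 0, 0, 0, 0, 0.8, 0, 0, 0, 0, 0, 1, 0, 0, 0, 0, 0, 1, 0, 0, 0]

```text
time: 13.7
ee_pos: [0.4547, 0.3529, 0.1737]
tcp_rot: [-0.003, 1.0, -0.004, 0.003]
contact_force: [0.3, -0.6, -0.3]
finger_gap: 0.0458
grip_force: 0.0
```

Call:
drive_tool:
  moves: [0, -0.33, 0.3, 0, 0, 0, 0, -0.66, 0.3, 0, 0, 0, 0, -1, 0.3, 0, 0, 0, 0, -1, 0.3, 0, 0, 0, 0, -1, 0.3, 0, 0, 0]
  gripper: -1

```text
time: 14.2
ee_pos: [0.4521, 0.1991, 0.2138]
tcp_rot: [-0.0, 1.0, -0.006, -0.0]
contact_force: [-1.2, 1.0, -0.7]
finger_gap: 0.0839
grip_force: 0.0
```

```bash
python3 look.py d.png 90 150 280 280; python3 fitsq.py .532 .35 0 .009; python3 -c "
from h import *; s=env.read_state(); print(s['time'],s['ee_pos'],s['contact_force'])
for n in('top','scene'): print([(toplane(n,d['at'],.037).round(3)[:2],round(d['confidence'],2)) for d in env.spot_point(n,'square_stencil_grip')][:2],[(toplane(n,d['at'],.037).round(3)[:2],round(d['confidence'],2)) for d in env.spot_point(n,'long_stencil_grip')][:4])"
```

```text
top (array([0.5436, 0.3591]), np.float64(-2.7), np.float64(0.01))
scene (array([0.5308, 0.3496]), np.float64(-0.4), np.float64(-0.56))
14.3 [0.4519747  0.20252277 0.21360576] [-0.27034583  1.00539436  0.29059598]
[(array([ 0.608, -0.24 ]), 0.27)] [(array([0.299, 0.161]), 0.84), (array([0.47 , 0.167]), 0.81), (array([ 0.327, -0.264]), 0.59), (array([0.369, 0.424]), 0.16)]
[(array([0.458, 0.349]), 0.98), (array([ 0.634, -0.199]), 0.32)] [(array([ 0.324, -0.276]), 0.96), (array([0.466, 0.16 ]), 0.89), (array([0.311, 0.168]), 0.78)]
```

View pics/d.png

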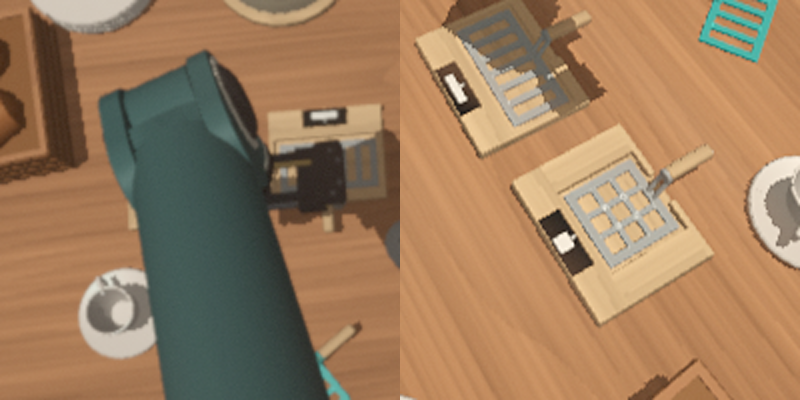

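The square stencil lies flat in its pocket at scene pixel about (592,387), with the handle over the notch. The long stencil is next. The dredger sits close to where the gripper body will go, so I'll check that first.

```bash
cat > q.py <<'E'
from h import *
for n in("top","scene"):
    env.capture(n)
    for d in env.find_in(n,"dredger")[:1]: print(n,d)
    print([ (toplane(n,d["at"],0).round(3)[:2],round(d["confidence"],2)) for d in env.spot_point(n,"dredger")[:2]])
    print("rim circle px at (.418,.053):",proj(n,[[.418+.031*a,.053+.031*b,z] for z in(0,.105) for a,b in((1,0),(-1,0),(0,1),(0,-1))]).round(0).tolist())
    print("cake",[ (toplane(n,d["at"],.045).round(3)[:2],round(d["confidence"],2)) for d in env.spot_point(n,"loaf_cake")[:1]],"board",[ (toplane(n,d["at"],0).round(3)[:2],round(d["confidence"],2)) for d in env.spot_point(n,"cake_board")[:1]])
for n,f in(("top","t0"),("scene","s0")):
    im=cv2.imread("pics/%s.png"%f); p=patch(im,n,(.535,.16),.009,.075,300); h=cv2.cvtColor(p,cv2.COLOR_BGR2HSV)
    m=((h[...,1]<(75 if n=="top" else 60))&(h[...,2]>90)).astype(np.uint8)
    m[:, :]=cv2.morphologyEx(m,cv2.MORPH_OPEN,np.ones((3,3)))
    k,l,st,_=cv2.connectedComponentsWithStats(m); i=1+np.argmax(st[1:,4]); m=(l==i).astype(np.uint8)
    m=cv2.morphologyEx(cv2.morphologyEx(m,cv2.MORPH_CLOSE,np.ones((45,45))),cv2.MORPH_OPEN,np.ones((45,45)))
    ys,xs=np.nonzero(m); P=np.c_[.535+.075-ys*.0005,.16+.075-xs*.0005]*1000; r=cv2.minAreaRect(P.astype(np.float32)); print(n,"long",np.round(r[0],1),np.round(r[1],1),round(r[2],1))
E
python3 q.py
```

```text
top {'rect': [284.2, 259.0, 26.3, 29.2], 'confidence': 0.77}
[(array([0.421, 0.053]), 0.77), (array([ 0.625, -0.244]), 0.33)]
rim circle px at (.418,.053): [[297.0, 260.0], [300.0, 283.0], [287.0, 273.0], [310.0, 270.0], [295.0, 254.0], [298.0, 279.0], [284.0, 268.0], [309.0, 265.0]]
cake [(array([ 0.63 , -0.254]), 0.64)] board [(array([ 0.618, -0.251]), 0.97)]
scene {'rect': [347.8, 220.8, 26.4, 50.6], 'confidence': 0.66}
[(array([0.409, 0.057]), 0.71)]
rim circle px at (.418,.053): [[343.0, 264.0], [365.0, 254.0], [362.0, 268.0], [347.0, 250.0], [346.0, 235.0], [369.0, 224.0], [366.0, 239.0], [350.0, 220.0]]
cake [(array([ 0.622, -0.249]), 0.91)] board []
top long [536.7 160.2] [150.8  70. ] 88.8
scene long [532.6 160. ] [151.   75.3] 88.1
```

Call:
drive_tool:
  moves: [0.145, -0.259, 0, 0, 0, -0.027, 0.145, -0.259, -0.3, 0, 0, -0.027, 0.145, -0.259, -0.6, 0, 0, -0.027, 0.145, -0.259, -0.86, 0, 0, -0.027, 0.145, -0.259, -0.86, 0, 0, -0.027, 0.145, -0.259, -0.86, 0, 0, -0.027]

```text
time: 15.6
ee_pos: [0.4743, 0.162, 0.0854]
tcp_rot: [0.0, 1.0, -0.018, -0.0]
contact_force: [0.3, 0.1, 0.3]
finger_gap: 0.0919
grip_force: 0.0
```

Call:
drive_tool:
  moves: [0, 0, -0.15, 0, 0, 0, 0, 0, -0.3, 0, 0, 0, 0, 0, -0.4, 0, 0, 0, 0, 0, -0.4, 0, 0, 0, 0, 0, -0.4, 0, 0, 0]

```text
time: 16.1
ee_pos: [0.475, 0.1627, 0.0263]
tcp_rot: [-0.0, 1.0, -0.018, 0.001]
contact_force: [0.1, -0.0, 1.0]
finger_gap: 0.0918
grip_force: 0.0
```

Call:
drive_tool:
  moves: [0, 0, 0, 0, 0, 0, 0, 0, 0, 0, 0, 0, 0, 0, 0, 0, 0, 0, 0, 0, 0, 0, 0, 0, 0, 0, 0, 0, 0, 0, 0, 0, 0, 0, 0, 0, 0, 0, 0, 0, 0, 0, 0, 0, 0, 0, 0, 0, 0, 0, 0, 0, 0, 0, 0, 0, 0, 0, 0, 0, 0, 0, 0, 0, 0, 0, 0, 0, 0, 0, 0, 0]
  gripper: 1
  newtons: 55

```text
time: 17.3
ee_pos: [0.474, 0.1623, 0.025]
tcp_rot: [0.0, 1.0, -0.018, -0.0]
contact_force: [-0.7, 0.0, -0.2]
finger_gap: 0.0135
grip_force: 55.0
```

Call:
drive_tool:
  moves: [0, 0, 0.08, 0, 0, 0, 0, 0, 0.25, 0, 0, 0, 0, 0, 0.5, 0, 0, 0, 0, 0, 0.8, 0, 0, 0, 0, 0, 1, 0, 0, 0, 0, 0, 1, 0, 0, 0]

```text
time: 17.9
ee_pos: [0.4765, 0.1632, 0.1795]
tcp_rot: [-0.002, 1.0, -0.018, 0.003]
contact_force: [-1.2, 0.4, -1.0]
finger_gap: 0.0133
grip_force: 55.0
```

Call:
drive_tool:
  moves: [0, 0, 0.3, 0, 0, 0, 0, 0, 0.6, 0, 0, 0, 0, 0, 0.6, 0, 0, 0, 0, 0, 0.6, 0, 0, 0]

```text
time: 18.3
ee_pos: [0.4735, 0.1624, 0.2649]
tcp_rot: [-0.0, 1.0, -0.018, -0.0]
contact_force: [-0.7, 0.0, -1.8]
finger_gap: 0.0129
grip_force: 55.0
```

```bash
python3 look.py e.png 150 120 250 200;  python3 -c "
from h import *; s=env.read_state(); print(s['time'],s['ee_pos'],s['contact_force'],s['torque'])"
```

```text
18.4 [0.47258484 0.16204124 0.26327261] [ 0.13746209 -0.65860549 -1.99129116] [0.0380633  0.26682498 0.05391443]
```

View pics/e.png

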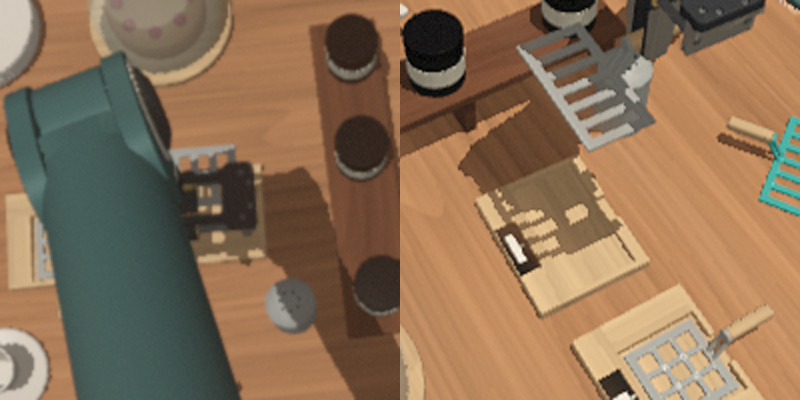

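The long stencil is held and out of its tray: scene pixel about (540,242), looks level. Carrying it over the tins next.

Call:
drive_tool:
  moves: [0.06, -0.25, 0, 0, 0, 0.03, 0.12, -0.5, 0, 0, 0, 0.06, 0.18, -0.8, 0, 0, 0, 0.1, 0.18, -1, 0, 0, 0, 0.1, 0.18, -1, 0, 0, 0, 0.1]

```text
time: 18.9
ee_pos: [0.4997, 0.007, 0.2634]
tcp_rot: [0.001, 1.0, 0.03, -0.002]
contact_force: [-0.0, -0.2, -1.2]
finger_gap: 0.0133
grip_force: 55.0
```

Call:
drive_tool:
  moves: [0.06, -0.25, 0, 0, 0, 0.03, 0.12, -0.5, 0, 0, 0, 0.06, 0.18, -0.8, 0, 0, 0, 0.1, 0.18, -1, 0, 0, 0, 0.1, 0.18, -1, 0, 0, 0, 0.1]

```text
time: 19.4
ee_pos: [0.5264, -0.1422, 0.2635]
tcp_rot: [0.001, 0.997, 0.083, -0.002]
contact_force: [-0.2, 0.5, -1.0]
finger_gap: 0.0134
grip_force: 55.0
```

Call:
drive_tool:
  moves: [0.06, -0.25, 0, 0, 0, 0.03, 0.12, -0.5, 0, 0, 0, 0.06, 0.189, -0.7, 0, 0, 0, 0.1, 0.189, -0.823, 0, 0, 0, 0.102, 0.189, -0.823, 0, 0, 0, 0.102, 0.189, -0.823, 0, 0, 0, 0.102, 0.189, -0.823, -0.2, 0, 0, 0.102, 0.189, -0.823, -0.4, 0, 0, 0.102, 0.189, -0.823, -0.6, 0, 0, 0.102, 0.189, -0.823, -0.6, 0, 0, 0.102, 0.189, -0.823, -0.6, 0, 0, 0.102]

```text
time: 20.5
ee_pos: [0.5567, -0.2594, 0.1751]
tcp_rot: [-0.0, 0.99, 0.141, -0.0]
contact_force: [0.5, 0.4, -0.7]
finger_gap: 0.0133
grip_force: 55.0
```

```bash
python3 look.py f.png 310 90 140 100;  python3 -c "
from h import *; s=env.read_state(); print(s['time'],s['ee_pos'],s['tcp_rot'].round(4),s['contact_force'])"
```

```text
20.6 [ 0.55752216 -0.26076254  0.17668109] [5.000e-04 9.901e-01 1.401e-01 1.200e-03] [-0.27061173  0.62366211  0.23331917]
```

View pics/f.png

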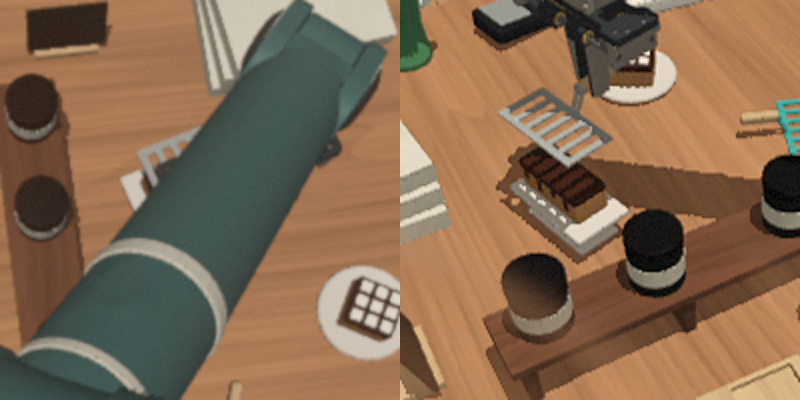

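Scene view: the sheet is above the cake, with the sheet at scene pixel about (418,162) and the cake at about (422,188). The top view is blocked by the arm. Next I'll fit the cake top from the first pictures and the held sheet from the scene camera.

```bash
cat > rf.py <<'E'
from h import *
from scipy.optimize import minimize
def rectfit(n,s,c0,yaw,A,B,z,d=.003,skip=()):
    t=np.linspace(-.93,.93,60)
    def ring(e):
        E={"+x":np.c_[np.full(60,A+e),t*B],"+y":np.c_[t*A,np.full(60,B+e)],"-y":np.c_[t*A,np.full(60,-B-e)],"-x":np.c_[np.full(60,-A-e),t*B]}
        if "hand" in skip: E["-x"]=E["-x"][abs(t*B)>.02]
        return np.vstack([E[k] for k in E if k not in skip])
    def smp(p,q):
        c,k=np.cos(p[2]),np.sin(p[2]); P=np.c_[p[0]+c*q[:,0]-k*q[:,1],p[1]+k*q[:,0]+c*q[:,1],np.full(len(q),z)]
        u=proj(n,P).astype(np.float32); return cv2.remap(s,u[:,0][None],u[:,1][None],cv2.INTER_LINEAR)[0]
    g=lambda p:-(smp(p,ring(-d))-smp(p,ring(d))).mean()
    y=np.radians(yaw); r=min((minimize(g,[c0[0]+a,c0[1]+b,y],method="Nelder-Mead",options=dict(initial_simplex=[[c0[0]+a,c0[1]+b,y],[c0[0]+a+.004,c0[1]+b,y],[c0[0]+a,c0[1]+b+.004,y],[c0[0]+a,c0[1]+b,y+.04]])) for a in(-.006,0,.006) for b in(-.006,0,.006)),key=lambda r:r.fun)
    return r.x[:2].round(4),np.degrees(r.x[2]).round(1),r.fun.round(2)
rd=lambda f:cv2.GaussianBlur(cv2.imread("pics/%s.png"%f),(3,3),0)
def sat(im): return 1/(1+np.exp((cv2.cvtColor(im,cv2.COLOR_BGR2HSV)[...,1].astype(np.float32)-70)/10))
if __name__=="__main__":
    import sys
    for n,f in(("top","t0"),("scene","s0")):
        im=rd(f); print(n,"cake",rectfit(n,-im[...,2].astype(np.float32),(.616,-.243),15.9,.025,.055,.087))
        print(n,"board",rectfit(n,sat(im),(.6187,-.24),15.5,.04,.07,.045,skip=("-y",) if n=="scene" else ()))
    z=float(sys.argv[1]); im=rd("raw_scene")
    for dz in(-.004,0,.004): print("sheet",rectfit("scene",sat(im),(float(sys.argv[2]),float(sys.argv[3])),16,.033,.065,z+dz,.003,("hand",)))
E
python3 rf.py .1605 .617 -.244
```

```text
top cake (array([ 0.615, -0.245]), np.float64(15.8), np.float64(-56.7))
top board (array([ 0.6177, -0.2408]), np.float64(15.6), np.float64(-0.71))
scene cake (array([ 0.6214, -0.2406]), np.float64(16.5), np.float64(-53.25))
scene board (array([ 0.6239, -0.237 ]), np.float64(11.7), np.float64(-0.3))
sheet (array([ 0.6173, -0.246 ]), np.float64(15.8), np.float64(-0.89))
sheet (array([ 0.6185, -0.2413]), np.float64(15.6), np.float64(-0.9))
sheet (array([ 0.6197, -0.2367]), np.float64(15.7), np.float64(-0.9))
```

Run:
```python
from rf import *
for n,f,sk in(("top","t0",("-x","+y")),("scene","s0",("+x","+y"))):
    im=rd(f)
    for d in(.002,.003,.004): print(n,rectfit(n,-im[...,2].astype(np.float32),(.616,-.243),15.9,.025,.055,.087,d,sk))
# sheet angle check / tins as check of scene bias
print(rectfit("scene",sat(rd("s0")),(.4505,-.24),90,.04,.04,.003,.003,("hand",)),rectfit("top",sat(rd("t0")),(.4505,-.24),90,.04,.04,.003,.003,("hand",)))
```

```text
top (array([ 0.6176, -0.2461]), np.float64(16.3), np.float64(-50.79))
top (array([ 0.6174, -0.2463]), np.float64(16.2), np.float64(-69.16))
top (array([ 0.6172, -0.2462]), np.float64(16.3), np.float64(-81.5))
scene (array([ 0.6211, -0.2443]), np.float64(16.4), np.float64(-60.05))
scene (array([ 0.6211, -0.2443]), np.float64(16.4), np.float64(-82.95))
scene (array([ 0.6211, -0.2443]), np.float64(16.3), np.float64(-99.49))
(array([ 0.4492, -0.2387]), np.float64(89.6), np.float64(-0.9)) (array([ 0.4492, -0.2394]), np.float64(89.3), np.float64(-0.93))
```

Call:
drive_tool:
  moves: [0.017, -0.013, -0.1, 0, 0, 0.007, 0.017, -0.013, -0.2, 0, 0, 0.007, 0.017, -0.013, -0.267, 0, 0, 0.007, 0.017, -0.013, -0.267, 0, 0, 0.007, 0.017, -0.013, -0.267, 0, 0, 0.007, 0.017, -0.013, -0.267, 0, 0, 0.007]

```text
time: 21.2
ee_pos: [0.5591, -0.2634, 0.1353]
tcp_rot: [0.0, 0.99, 0.143, 0.0]
contact_force: [-0.5, -0.4, -1.5]
finger_gap: 0.0134
grip_force: 55.0
```

```bash
cat > pf.py <<'E'
from rf import *
from scipy.spatial.transform import Rotation as Ro
import sys
def fit6(s,p0,zfree):
    A,B=.033,.065; t=np.linspace(-.93,.93,60)
    def ring(e):
        m=abs(t*B)>.02
        return np.vstack([np.c_[np.full(60,A+e),t*B],np.c_[t*A,np.full(60,B+e)],np.c_[t*A,np.full(60,-B-e)],np.c_[np.full(60,-A-e),t*B][m]])
    def smp(p,q):
        R=Ro.from_euler("ZYX",[p[3],p[4],p[5]]).as_matrix(); P=np.c_[q,np.zeros(len(q))]@R.T+p[:3]
        u=proj("scene",P).astype(np.float32); return cv2.remap(s,u[:,0][None],u[:,1][None],cv2.INTER_LINEAR)[0]
    def g(v):
        p=np.array(p0)+np.array(v)*[.004,.004,.004 if zfree else 0,.03,.03,.03]
        return -sum((smp(p,ring(-d))-smp(p,ring(d))).mean() for d in(.002,.003,.005))
    best=None
    for k in range(6):
        r=minimize(g,np.random.default_rng(k).normal(0,.7,6),method="Powell")
        if best is None or r.fun<best.fun: best=r
    p=np.array(p0)+best.x*[.004,.004,.004 if zfree else 0,.03,.03,.03]; return p[:3].round(4),np.degrees(p[3:]).round(2),best.fun.round(3)
s=env.read_state(); e=s["ee_pos"]; q=s["tcp_rot"]; print(s["time"],e.round(4),q.round(4),s["contact_force"].round(1),s["torque"].round(2))
y=2*np.arctan2(q[2],q[1]); c=e+[.0615*np.cos(y),.0615*np.sin(y),-.016]; print("expected sheet top",c.round(4),np.degrees(y))
S=sat(rd("raw_scene"))
for zf in(0,1): print(fit6(S,[*c,y,0,0],zf))
E
python3 look.py g.png 310 90 140 100; python3 pf.py
```

```text
21.3 [ 0.5592 -0.2633  0.1355] [2.000e-04 9.897e-01 1.431e-01 4.000e-04] [-0.7  0.  -0.8] [-0.03  0.22  0.03]
expected sheet top [ 0.6182 -0.2459  0.1195] 16.455704826786423
(array([ 0.6204, -0.244 ,  0.1195]), array([16.25,  0.24, -0.7 ]), np.float32(-2.663))
(array([ 0.6217, -0.2386,  0.1245]), array([16.02, -0.16, -0.31]), np.float32(-2.665))
```

View pics/g.png

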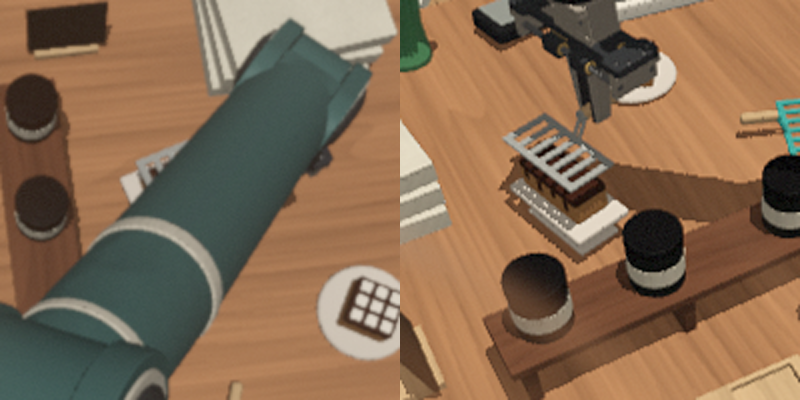

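The sheet is centred and level within 0.7°, about 29 mm above the glaze, at scene pixel about (418,176). I'll lower it to 1 cm.

Call:
drive_tool:
  moves: [0.004, 0, -0.04, 0, 0, 0, 0.004, 0, -0.08, 0, 0, 0, 0.004, 0, -0.11, 0, 0, 0, 0.004, 0, -0.125, 0, 0, 0, 0.004, 0, -0.125, 0, 0, 0, 0.004, 0, -0.125, 0, 0, 0, 0.004, 0, -0.125, 0, 0, 0, 0.004, 0, -0.125, 0, 0, 0]

```text
time: 22.1
ee_pos: [0.5596, -0.2631, 0.1164]
tcp_rot: [0.0, 0.99, 0.143, 0.0]
contact_force: [0.1, -1.0, -1.5]
finger_gap: 0.0134
grip_force: 55.0
```

```bash
python3 look.py h.png 310 90 140 100; python3 pf.py
python3 - <<'E'
from h import *; import fitsq
print(fitsq.fit("scene",[.531,.35,0],.009))
E
```

```text
22.2 [ 0.5595 -0.2631  0.1163] [1.000e-04 9.897e-01 1.432e-01 1.000e-04] [-0.7 -0.  -0.4] [-0.    0.27  0.  ]
expected sheet top [ 0.6185 -0.2457  0.1003] 16.46292862777283
(array([ 0.6206, -0.2436,  0.1003]), array([16.59,  0.96, -0.9 ]), np.float32(-2.636))
(array([ 0.622 , -0.2382,  0.1055]), array([16.48,  0.75, -0.43]), np.float32(-2.641))
(array([0.5308, 0.3496]), np.float64(-0.5), np.float64(-0.56))
```

```bash
python3 -c "
from rig import env; print(env.close_job())"
```

```text
the job is handed in; nothing more can be done
None
```

The square stencil is back flat in its own tray with the handle over the notch, and the long stencil is held level, centred and square about 1 cm above the loaf cake, never touching it. The job is handed in at about 22 s of the 67 s limit.

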